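Pack the pedal rebuild spares into the tin case

TASK

Pack the good spares for the pedal rebuild into the open tin parts case: stand the complete footswitch (the one with its plunger) upright in the square cup, set the control knob flat side down in the round dish, and lay the whole battery door flat, ribbed side up and lengthwise, inside the long tray. Set each one down rather than dropping it. Leave the sheared-off footswitch, the snapped half of a battery door, the pliers and the rocker plate where they are.

Things in the scene. Friction and masses are not known exactly. Their poses are not given: they have to be found in the camera images.
- switch_mid (a point): Complete footswitch standing upright on the bench: dark brown square body 26 x 26 mm, 24 mm tall with nickel top; above it a nickel bushing 14 mm across (nut 21 mm) up to 39 mm and a chrome plunger 11 mm across up to 50 mm. Point: on its axis, 25 mm above the underside; z up, x and y square to the body's sides. About 60 g. Belongs in the square cup.
- dud_switch_mid (a point): Look-alike: the same 26 x 26 x 24 mm footswitch body with bushing and plunger sheared off (flat nickel top with a dark hole). The point is its centre, 12 mm above its underside; axes as for the complete one. Stays where it is.
- door_mid (a point): Whole battery door, yellowed ivory plastic, lying flat: slab 60 x 36 mm, 14 mm thick, ribs across its top near one end, latch tab 10 x 14 mm, 6 mm high at the other; 70 mm long in all. Point: middle of the 70 mm and of the width, 7 mm above the underside; x along its length (slab -35 to +25 mm, tab to +35 mm), y across the 36 mm, z up. About 30 g. Belongs in the long tray, tab to either end.
- half_door_mid (a point): Look-alike: a snapped piece of battery door, same ivory plastic and thickness, 32 x 36 x 14 mm with a jagged end and no tab. The point is at the centre of the piece, 7 mm above its underside; x along the 32 mm. Stays where it is.
- knob_mid (a point): Control knob, black fluted plastic cylinder 34 mm across and 24 mm tall with an aluminium disc and a white pointer line on top, standing on its flat underside. The point is its centre, 12 mm above its underside; z up. About 30 g. It belongs in the round dish.
- square_cup: Fixed square aluminium cup in the tin case: 50 x 50 mm outside, 44 x 44 mm inside, 10 mm tall, walls 3 mm, floor 2 mm thick. Origin at the centre of its underside (3 mm above the bench); x and y along its sides, parallel to the case's; z up. The three holders stand in a row along the case's y, 90 mm apart, in any order.
- round_dish: Fixed round aluminium dish in the tin case: 60 mm outside, 54 mm inside diameter, 10 mm tall, floor 2 mm thick. Origin at the centre of its underside (3 mm above the bench); axes parallel to the case's, z up. The case, fixed, is centred on the middle holder: 120 mm along x, 306 mm along y, rim 16 mm above the bench; its lid lies hinged back beyond its far (+x) side, rising to about 45 mm.
- long_tray: Fixed long shallow aluminium tray in the tin case: 96 x 62 mm outside, 90 x 56 mm inside, 6 mm tall, walls 3 mm, floor 2 mm thick. Origin at the centre of its underside (3 mm above the bench); x along its 96 mm length (across the case), y across, z up.
- pliers: Bystander: flat-nose pliers with red grips lying on the bench, about 170 mm long along x (jaws at +x), 46 mm wide, 13 mm high; origin on the bench near its middle. Stays where it is.
- rocker: Bystander: chrome foot rocker plate with round ends and eight black rubber tread bars across it, 170 x 72 mm, 14 mm high; origin at the centre of its underside, x along its length. Stays where it is.
Mind the look-alikes: they are no part of the job. Leave any orange look-alike of the part that bears knob_mid alone.

How it is judged:
By the outcome, as a careful person would: the job done as asked, in the order asked, and still so for the second after the job is handed in, with the robot touching nothing.
It also fails if it takes over 83 s, if anything falls off the work surface, if the arm or the gripper's body presses on something with over 40 N, if the wrist force passes 120 N, or if a joint passes its speed limit or range.

ROBOT

A 6-joint arm with a two-finger parallel gripper is mounted at the origin on the work surface. World frame = base frame: x ahead of the robot, y to its left, z up, the work surface at z = 0. Lengths are in mm, angles in rad, forces in N, time in s.
With the tool pointing down it reaches from about 325 to 850 mm from the base axis. Payload 4.4 kg.
Tool frame: the origin (TCP) lies midway between the tips of the shut fingers; the grasp point (between the pads) lies 19 mm behind it; z points along the fingers, y is the direction in which the jaws open and shut (so a half turn about z gives the same grasp; the last joint's range is limited). The gripper opens to 94 mm and grips with 3 to 60 N. Pads are 16 mm wide; open, the fingers measure 119 mm over their backs; the gripper's body (75 mm by 177 mm) begins 78 mm behind the grasp point.
Start: joints at [-1.268, 0.207, 1.542, -0, 1.393, -0.15], TCP at [252.059, -516.811, 205.447] pointing down, gripper open.
Joint ranges: [-2.73, 2.73], [-0.86, 2.22], [0.23, 2.46], [-1.11, 4.25], [0.08, 2.63], [-2.82, 2.82]. Speed limits (rad/s): [2.79, 2.79, 3.14, 3.14, 3.14, 3.14].

INTERFACE

Orientations are given as a unit quaternion [w, x, y, z].
In Python, from plant import env, cams gives the robot as it stands. The module is installed in compiled form; this text tells all that it offers.
- The arm moves only by the tool move_arm, never from a script. Its argument "rows" is a list of rows, each a list of 3 entries, a list of its own where there are three numbers: the opening in per cent of the stroke, from 0 (shut) to 100 (fully open), then the shift along the world's x, y, z in mm, then the turn about the world's z in degrees. In form: [[grip, [x, y, z], roll], ...]. A call has 1 to 5 rows; each row shifts and turns the commanded pose from where the row before left it; what a row does not reach is not made up. A row lasts 1/8 s, in which the tool goes at most 62.5 mm and 10.7 degrees, less where a joint would pass 70% of its speed; a pose out of reach is approached as far as the arm can. A call is refused whole if a number of a shift passes 62.5 or a number of a turn 10.7, either way. A call with a gripper value outside its range is refused whole. The fingers move at their own pace and stop on an object; the grip force is fixed at half the most. Time passes only in rows, so rows that do not move let the fingers close. It gives the time, the measured TCP pose, the force and the opening at its end, in the units of the state.
- env.observe(): the state, without advancing time (a new reading comes with each control period).
- cams.get_image(name): name is "scene" or "top"; returns the picture (480x640x3 uint8, red, green, blue); there is no depth.
- cams.get_calibration(name): a dict with "fov_y" (degrees; the focal length in pixels is half the picture's height over the tangent of half this angle, whatever the lens; pixels are square), "cx", "cy" (the principal point, pixels), "origin" and "attitude" of the camera in the world. Camera axes: x right, y down, z forward; pixel columns grow to the right and rows downward; lengths in mm; the calibration is good to about 2 mm. A picture is of the moment at which its call begins. get_calibration takes no time and is no camera call.
- env.sign_off(): hands the job in, once; it reports no verdict.
Trained networks look in the newest picture that a camera, given by its name, has taken for a name from the list of things; names that differ only in an ending like _2 or _b are one class to them, and where a whole thing is asked for, a point or a joint stands for the part that bears it (a point fixed in the world has none). Each returns a list of dicts, best first, with "p" (0 to 1); they miss things now and then, are a little off and sometimes report something else, mostly with a low value. They report only what shows in the picture. A call takes as long as a camera call. They do not tell look-alikes from the thing itself.
- cams.spot_in(camera, target): "centre" ([column, row] in pixels, amid what is visible of it).
- cams.silhouettes(camera, target): "region" (480x640 bool, what is visible of it) and "centre" ([column, row] in pixels, amid what is visible of it).
- cams.spot_point(camera, target): "centre" ([column, row] in pixels: a listed point, or the origin of a listed thing).
The state is a dict: "t": time; "joints": joint angles; "qvel": joint speeds; "joint_efforts": joint torques, N m; "tcp_pos": TCP position; "eef_rot": TCP orientation; "wrist_force": force on the tool from outside, world axes, zero at the start; "torque": the same for the moment, N m; "gripper_width": finger opening in mm.
Only numpy, scipy, OpenCV 4.12 (cv2) and the standard library are available. Lean on these libraries where they do the work, as an engineer would, in place of code of your own. Each camera call takes 0.05 s, during which the arm holds its last target.

## Working session

There is one attempt and no reset: what is moved stays moved. The work goes in short steps, Python scripts to look and compute and a tool call to move; the robot and the scene stay as the last step left them, time stands still between calls to the robot, and variables do not carry over. Pictures are saved under pics/ and viewed, and the job is handed in when it is done.

Besides the shell and the picture viewer there is one more tool, called after ">>>" as a command line: name --argument value ..., lists and objects as JSON in quotes. move_arm: Moves the arm, as the interface text tells. Its arguments: {"type":"object","properties":{"rows":{"type":"array"}},"required":["rows"]}

```bash
mkdir -p pics; cat > h.py <<'E'
import numpy as np, cv2
from plant import env, cams
from scipy.spatial.transform import Rotation as R
def save(cam,name):
    im=cams.get_image(cam); cv2.imwrite(f'pics/{name}.png',cv2.cvtColor(im,cv2.COLOR_RGB2BGR)); return im
def calib(cam):
    c=cams.get_calibration(cam); a=np.array(c['attitude'],float)
    M=a if a.shape==(3,3) else R.from_quat(a[[1,2,3,0]]).as_matrix()
    f=240/np.tan(np.radians(c['fov_y'])/2)
    return c,M,f
def ray(cam,px,z):
    c,M,f=calib(cam); d=M@np.array([(px[0]-c['cx'])/f,(px[1]-c['cy'])/f,1]); o=np.array(c['origin'])
    return o+d*(z-o[2])/d[2]
def proj(cam,P):
    c,M,f=calib(cam); q=M.T@(np.array(P,float)-np.array(c['origin'])); return [c['cx']+f*q[0]/q[2],c['cy']+f*q[1]/q[2]]
E
python3 - <<'E'
from h import *
s=env.observe(); print(s)
for c in ('scene','top'):
    save(c,c+'0'); print(cams.get_calibration(c))
E
```

```text
{'t': 0.0, 'joints': array([-1.26749594e+00,  2.07416660e-01,  1.54292860e+00, -5.03464351e-07,
        1.39351575e+00, -1.50509244e-01]), 'qvel': array([ 5.94387184e-05,  5.34807172e-04, -9.55798512e-04, -6.11011630e-04,
       -1.78839954e-04, -6.42709970e-04]), 'joint_efforts': array([ 5.91827029e-04, -3.70881093e+01, -2.81416172e+01,  6.99488190e-02,
        3.62488884e-02, -1.47842584e-04]), 'tcp_pos': array([ 251.81747862, -516.03062396,  204.304754  ]), 'eef_rot': array([-1.13085039e-03,  9.74366725e-01,  2.24962660e-01, -8.68088882e-05]), 'wrist_force': array([-0.54299339, -0.27713685, -0.87751376]), 'torque': array([ 0.00607644,  0.02230417, -0.01268031]), 'gripper_width': 93.66244617267644}
{'fov_y': 46.438975226461636, 'cx': 319.70666566914514, 'cy': 238.37205228279657, 'origin': array([1324.21193902,  -15.71317148,  658.44467634]), 'attitude': array([-0.3123453 ,  0.64445245,  0.62999696, -0.30037524])}
{'fov_y': 57.49004317598971, 'cx': 318.44988795767324, 'cy': 240.40546224831078, 'origin': array([473.35291218,  18.30262698, 796.70944681]), 'attitude': array([ 0.03412116, -0.70355494,  0.70896868, -0.03477929])}
```

View pics/scene0.png

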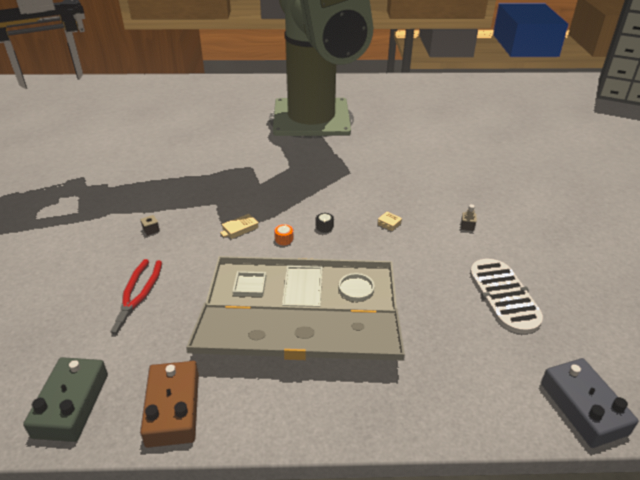

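View pics/top0.png

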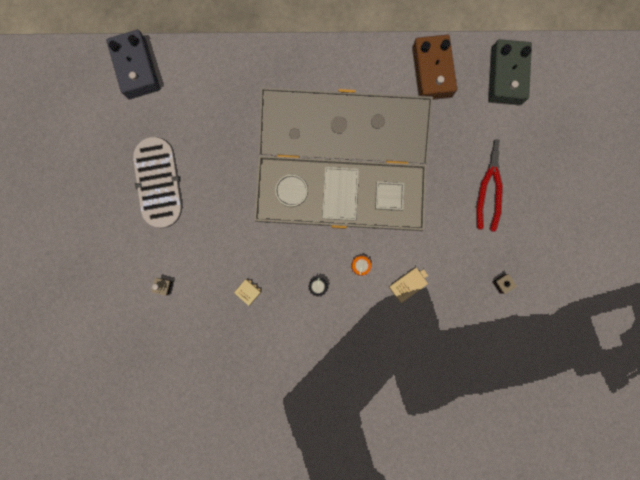

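```bash
python3 - <<'E'
from h import *
H=dict(switch_mid=25,door_mid=7,knob_mid=12,square_cup=3,round_dish=3,long_tray=3)
for cam in ('top','scene'):
    for n,z in H.items():
        for d in cams.spot_point(cam,n)[:4]:
            print(cam,n,round(d['p'],2),np.round(d['centre'],1),np.round(ray(cam,d['centre'],z),1))
print(env.observe()['t'])
E
```

```text
top switch_mid 0.62 [159.5 290.1] [463.4 296.5  25. ]
top switch_mid 0.61 [502.7 282.9] [ 471.4 -305.6   25. ]
top door_mid 0.65 [412.7 284.5] [ 469.7 -151.4    7. ]
top door_mid 0.23 [501.2 283.1] [ 471.  -310.5    7. ]
top knob_mid 0.77 [318.4 286.5] [467.5  18.   12. ]
top knob_mid 0.66 [361.1 266.4] [502.7 -58.8  12. ]
top knob_mid 0.48 [503.7 285.8] [ 466.2 -312.6   12. ]
top square_cup 0.88 [386.6 199.1] [ 626.4 -108.7    3. ]
top round_dish 0.8 [292.6 192.4] [640.2  64.2   3. ]
top long_tray 0.89 [340.6 195. ] [634.7 -24.2   3. ]
scene switch_mid 0.86 [468.5 218.1] [475.4 293.7  25. ]
scene door_mid 0.58 [249.6 284.8] [ 633.1 -112.1    7. ]
scene door_mid 0.57 [240.8 226.2] [ 469.7 -140.6    7. ]
scene knob_mid 0.73 [323.  223.5] [470.5  16.7  12. ]
scene knob_mid 0.66 [283.3 235.1] [505.  -58.3  12. ]
scene knob_mid 0.39 [502.6 294. ] [668.3 307.3  12. ]
scene square_cup 0.72 [251.8 287.7] [ 636.  -108.5    3. ]
scene round_dish 0.86 [353.2 290.4] [645.8  62.3   3. ]
scene long_tray 0.55 [300.9 282. ] [623.5 -25.6   3. ]
scene long_tray 0.44 [324.3 219.6] [446.   20.1   3. ]
0.7
```

```bash
python3 - <<'E'
from h import *
im=cv2.imread('pics/top0.png')
def crop(x,y,w,h,s): return cv2.resize(im[y:y+h,x:x+w],None,fx=s,fy=s,interpolation=cv2.INTER_CUBIC)
a=crop(250,150,184,84,4); cv2.imwrite('pics/case0.png',a)
b=[crop(*q,50,50,7) for q in ((137,262),(293,262),(385,260),(337,241))]
cv2.imwrite('pics/parts0.png',np.vstack([np.hstack(b[:2]),np.hstack(b[2:])])[:, :][:700])
E
python3 -c "
import cv2;a=cv2.imread('pics/parts0.png');cv2.imwrite('pics/parts0b.png',cv2.resize(a,(600,600)))"
```

```text
(no output)
```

View pics/case0.png

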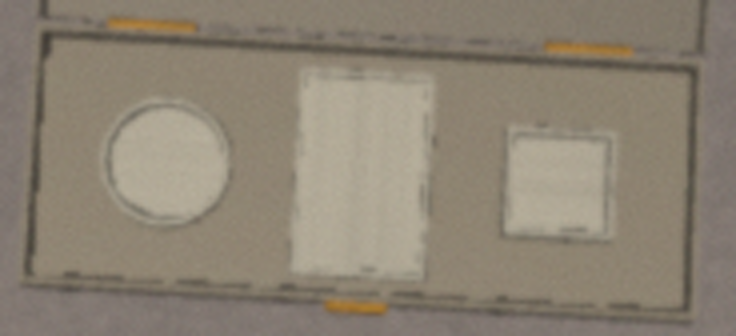

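View pics/parts0b.png

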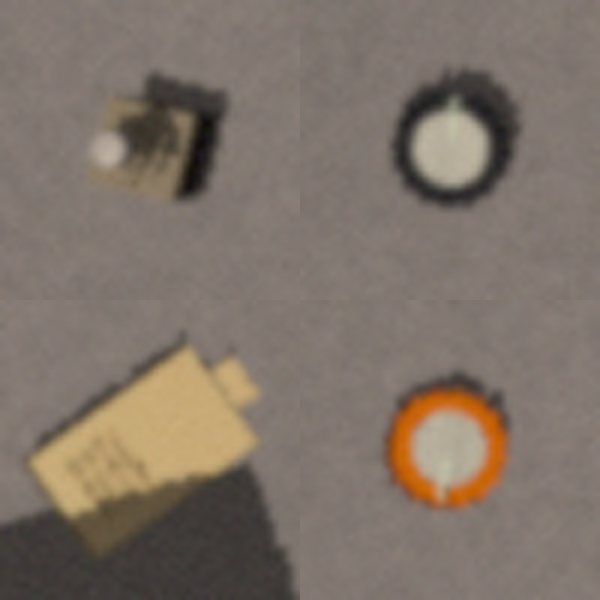

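```bash
python3 - <<'E'
from h import *
for n in ('switch_mid','door_mid','knob_mid','square_cup','round_dish','long_tray'):
    for d in cams.silhouettes('top',n)[:3]:
        r=d['region'].astype(np.uint8); cs,_=cv2.findContours(r,cv2.RETR_EXTERNAL,cv2.CHAIN_APPROX_NONE)
        c=max(cs,key=cv2.contourArea); print(n,round(d['p'],2),np.round(d['centre'],1),r.sum(),cv2.minAreaRect(c))
        np.save(f"pics/{n}_{int(d['centre'][0])}.npy",r)
E
```

```text
switch_mid 0.86 [161.2 288.1] 314 ((161.81178283691406, 285.8470458984375), (19.957603454589844, 16.48671531677246), 12.528807640075684)
switch_mid 0.41 [339.3 195.2] 1690 ((340.13671875, 192.90194702148438), (33.79533004760742, 51.19230270385742), 3.012787342071533)
door_mid 0.63 [410.1 283.3] 759 ((410.15380859375, 283.73077392578125), (21.355958938598633, 39.38371276855469), 56.3099365234375)
knob_mid 0.6 [317.3 283.1] 296 ((318.0, 286.0), (18.0, 18.0), 90.0)
knob_mid 0.6 [363.7 266.6] 320 ((360.5, 265.5), (19.0, 19.0), 90.0)
square_cup 0.62 [388.  197.6] 751 ((389.7599792480469, 195.3200225830078), (28.844409942626953, 26.95842933654785), 3.1798300743103027)
round_dish 0.68 [293.5 192.4] 815 ((290.5000305175781, 190.50001525878906), (31.11269760131836, 31.11269760131836), 45.0)
round_dish 0.25 [248.5 291.7] 344 ((248.00003051757812, 291.5000305175781), (19.091880798339844, 19.091880798339844), 45.0)
long_tray 0.79 [339.4 196.4] 1771 ((340.5210876464844, 193.1092529296875), (34.6251220703125, 52.625877380371094), 3.094058036804199)
long_tray 0.67 [494.7 194.5] 1176 ((490.20947265625, 184.81048583984375), (26.267187118530273, 92.08496856689453), 2.8624050617218018)
```

```bash
python3 - <<'E'
from h import *
def P(q,z,off,s): return ray('top',(off[0]+q[0]/s,off[1]+q[1]/s),z)[:2]
print('sw body c',np.mean([P(q,24,(137,262),6) for q in ((108,98),(198,108),(180,198),(90,182))],0),'plunger',P((108,150),50,(137,262),6))
sc=[P(q,24,(137,262),6) for q in ((108,98),(198,108),(180,198),(90,182))]
print(np.round(sc,1))
print('knob',P((450,148),24,(293-50,262),6))
dc=[P((q[0],q[1]-300),14,(385,260),6) for q in ((185,347),(28,462),(100,555),(258,440))]
print('door',np.round(dc,1),np.mean(dc,0)); e=dc[0]-dc[1]; print('L',np.linalg.norm(e),np.linalg.norm(dc[1]-dc[2]),'yaw',np.degrees(np.arctan2(e[1],e[0])))
u=e/np.linalg.norm(e); print('door_mid',np.mean(dc,0)+5*u)
t=[P(q,9,(250,150),4) for q in ((302,68),(434,72),(425,278),(292,275))]; print('tray',np.round(t,1),np.mean(t,0)); 
t=[P(q,13,(250,150),4) for q in ((508,127),(615,131),(611,241),(503,238))]; print('cup',np.round(t,1),np.mean(t,0))
print('dish',P((166,162),13,(250,150),4))
c=[P(q,16,(250,150),4) for q in ((40,30),(698,65),(690,318),(22,283))]; print('case',np.round(c,1),np.mean(c,0))
E
```

```text
sw body c [469.86576536 294.38830446] plunger [469.05678885 295.25007565]
[[484.1 305.3]
 [480.9 278.9]
 [454.8 283.5]
 [459.6 309.9]]
knob [467.28648944  18.70931131]
door [[ 499.3 -156.3]
 [ 465.6 -108.8]
 [ 438.2 -129.4]
 [ 471.6 -177.2]] [ 468.67858366 -142.92225535]
L 58.277787238623304 34.36969323703105 yaw -54.68631554183933
door_mid [ 471.56884633 -147.00225311]
tray [[685.9   3.3]
 [683.6 -57.4]
 [588.  -51.7]
 [589.9   8.7]] [636.84650618 -24.2885479 ]
cup [[ 656.6  -90.3]
 [ 654.4 -139.1]
 [ 603.7 -135.9]
 [ 605.5  -87. ]] [ 630.06684727 -113.07180624]
dish [641.61550065  65.61960802]
case [[ 702.7  122.9]
 [ 684.1 -177.1]
 [ 568.  -169.9]
 [ 586.1  130.3]] [635.19794449 -23.44630702]
```

```bash
cat >> h.py <<'E'
def T(c,yaw,pts):
    a=np.radians(yaw); p=np.array(pts,float); x=c[0]+np.cos(a)*p[:,0]-np.sin(a)*p[:,1]; y=c[1]+np.sin(a)*p[:,0]+np.cos(a)*p[:,1]
    return np.c_[x,y,p[:,2]]
def rect(x0,x1,y0,y1,z): return [(x0,y0,z),(x1,y0,z),(x1,y1,z),(x0,y1,z)]
def circ(r,z): return [(r*np.cos(t),r*np.sin(t),z) for t in np.linspace(0,2*np.pi,40,endpoint=False)]
def draw(im,cam,W,off,s,col=(0,0,255)):
    q=np.array([proj(cam,p) for p in W]); q=((q-off)*s+ (s-1)/2).round().astype(int)
    cv2.polylines(im,[q.reshape(-1,1,2)],True,col,1)
E
python3 - <<'E'
from h import *
def panel(cam,f,cx,cy,w,h,s,Ws):
    im=cv2.imread(f); x,y=int(cx-w/2),int(cy-h/2)
    a=cv2.resize(im[y:y+h,x:x+w],None,fx=s,fy=s,interpolation=cv2.INTER_CUBIC)
    for W in Ws: draw(a,cam,W,np.array([x,y]),s)
    return a
sw=(469.5,294.7); swW=[T(sw,-9,rect(-13,13,-13,13,24)),T(sw,0,circ(5.5,50)),T(sw,-9,rect(-13,13,-13,13,0))]
kn=(467.3,18.5); knW=[T(kn,0,circ(17,24)),T(kn,0,circ(17,0))]
dr=(471.5,-147); drW=[T(dr,-54.7,rect(-35,25,-18,18,14)),T(dr,-54.7,rect(25,35,-7,7,6))]
for cam in('top','scene'):
    f=f'pics/{cam}0.png'
    ps=[panel(cam,f,*proj(cam,[*c,10]),44,44,6,W) for c,W in ((sw,swW),(kn,knW),(dr,drW))]
    cv2.imwrite(f'pics/ov_{cam}.png',np.hstack(ps))
    cc=(636.2,-24); ph=-3.55
    CW=[T(cc,ph,rect(-60,60,-153,153,16)),T(cc,ph,rect(-48,48,-31,31,9)),T(T(cc,ph,[(0,90,0)])[0],0,circ(30,13)),T(T(cc,ph,[(0,-90,0)])[0],ph,rect(-25,25,-25,25,13))]
    cv2.imwrite(f'pics/ovc_{cam}.png',panel(cam,f,*proj(cam,[*cc,10]),196,100,4,CW))
a=[cv2.imread(f'pics/ov_{c}.png') for c in('top','scene')]
cv2.imwrite('pics/ov.png',np.vstack(a))
a=[cv2.imread(f'pics/ovc_{c}.png')[:300] if 0 else cv2.resize(cv2.imread(f'pics/ovc_{c}.png'),None,fx=.75,fy=.75) for c in('top','scene')]
cv2.imwrite('pics/ovc.png',np.vstack(a))
E
```

```text
(no output)
```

View pics/ov.png

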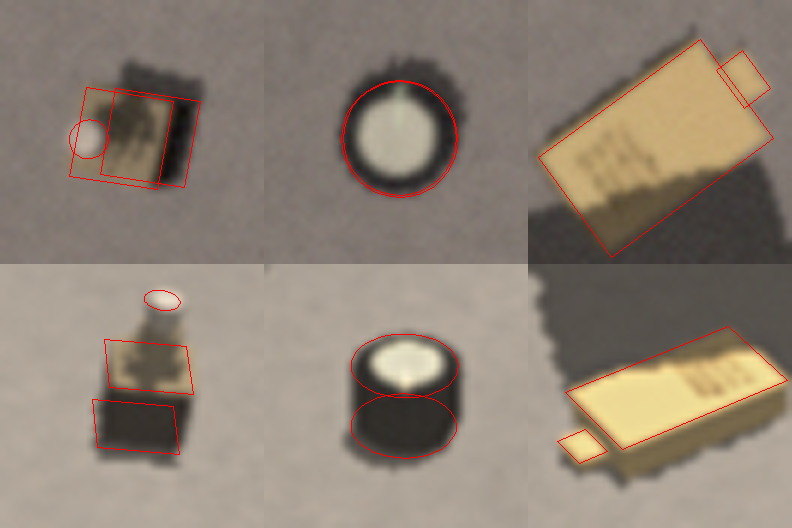

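View pics/ovc.png

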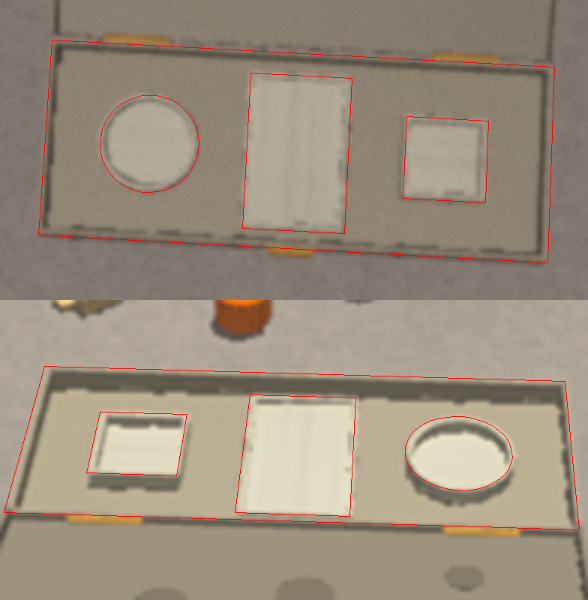

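>>> move_arm --rows '[[100,[30,50,0],5],[100,[30,50,0],5],[100,[30,50,0],5],[100,[30,50,0],5],[100,[30,50,0],5]]'

```text
t: 1.62
tcp_pos: [402.9, -265.3, 205.8]
eef_rot: [0.0, 0.902, 0.432, 0.0]
wrist_force: [0.2, -0.4, 0.1]
gripper_width: 94.2
```

>>> move_arm --rows '[[100,[20,55,0],5],[100,[20,55,0],5],[100,[20,55,0],5],[100,[10,55,0],5],[0,[0,0,0],0]]'

```text
t: 2.25
tcp_pos: [472.3, -43.4, 205.5]
eef_rot: [-0.0, 0.812, 0.583, 0.0]
wrist_force: [0.5, -0.4, 0.1]
gripper_width: 87.2
```

>>> move_arm --rows '[[60,[0,56,0],5],[60,[0,56,0],5],[60,[0,56,0],0],[60,[0,56,0],0],[60,[0,56,0],0]]'

```text
t: 2.88
tcp_pos: [472.7, 233.6, 205.7]
eef_rot: [0.001, 0.761, 0.649, 0.0]
wrist_force: [0.9, -0.4, 0.5]
gripper_width: 56.2
```

>>> move_arm --rows '[[60,[-2,58,-20],0],[60,[0,0,-40],0],[60,[0,0,-40],0],[60,[0,0,0],0]]'

```text
t: 3.38
tcp_pos: [467.5, 288.9, 101.8]
eef_rot: [-0.001, 0.761, 0.649, -0.004]
wrist_force: [-0.5, -0.4, -0.2]
gripper_width: 56.5
```

```bash
cat > st.py <<'E'
from h import *
s=env.observe(); w,x,y,z=s['eef_rot']
print(round(s['t'],2),np.round(s['tcp_pos'],1),'psi',round(np.degrees(2*np.arctan2(y,x))-90,2),'w',round(s['gripper_width'],1),'F',np.round(s['wrist_force'],1),'j6',round(s['joints'][5],2))
E
python3 st.py; python3 st.py; python3 - <<'E'
from h import *
save('top','t1');save('scene','s1')
a=cv2.imread('pics/t1.png')[230:330,90:230];b=cv2.imread('pics/s1.png')[150:250,400:540]
cv2.imwrite('pics/c1.png',cv2.resize(np.hstack([a,b]),None,fx=2.8,fy=2.8,interpolation=cv2.INTER_CUBIC))
E
```

```text
3.38 [467.5 288.9 101.8] psi -9.08 w 56.5 F [-0.5 -0.4 -0.2] j6 0.55
3.38 [467.5 288.9 101.8] psi -9.08 w 56.5 F [-0.5 -0.4 -0.2] j6 0.55
```

View pics/c1.png

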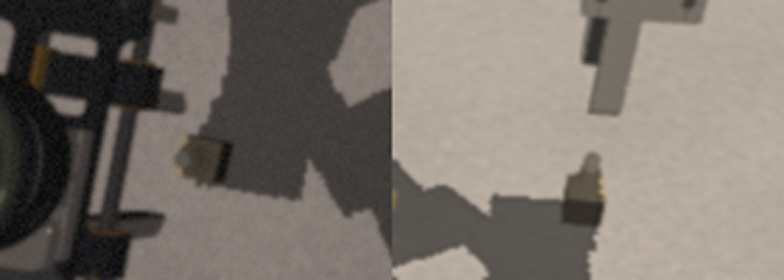

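```bash
python3 st.py
```

```text
3.48 [471.1 290.5 106.2] psi -9.09 w 56.5 F [ 0.8 -0.6 -0. ] j6 0.56
```

>>> move_arm --rows '[[60,[-0.5,3.5,-25],0],[60,[0,0,-30],0],[60,[0,0,-25],0],[60,[0,0,-13.5],0],[60,[0,0,0],0]]'

```text
t: 4.1
tcp_pos: [470.3, 294.6, 12.6]
eef_rot: [0.0, 0.761, 0.649, 0.0]
wrist_force: [-0.5, -0.1, -0.4]
gripper_width: 56.6
```

```bash
python3 st.py; python3 - <<'E'
from h import *
save('top','t2');save('scene','s2')
a=cv2.imread('pics/t2.png')[230:330,90:230];b=cv2.imread('pics/s2.png')[150:250,400:540]
cv2.imwrite('pics/c2.png',cv2.resize(np.hstack([a,b]),None,fx=2.8,fy=2.8,interpolation=cv2.INTER_CUBIC))
E
python3 st.py
```

```text
4.1 [470.3 294.6  12.6] psi -9.04 w 56.6 F [-0.5 -0.1 -0.4] j6 0.56
4.2 [471.1 295.1  13.5] psi -9.02 w 56.5 F [-0.1  0.5  0.7] j6 0.56
```

View pics/c2.png

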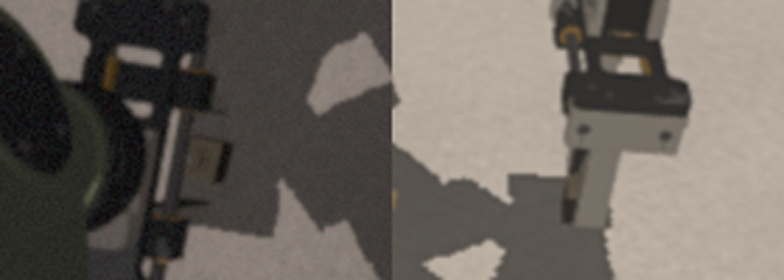

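>>> move_arm --rows '[[25,[0,0,0],0],[0,[0,0,0],0],[0,[0,0,0],0],[0,[0,0,0],0],[0,[0,0,0],0]]'

```text
t: 4.82
tcp_pos: [469.5, 294.8, 12.2]
eef_rot: [-0.0, 0.76, 0.65, -0.0]
wrist_force: [-1.6, 0.4, 2.3]
gripper_width: 25.4
```

>>> move_arm --rows '[[0,[0,0,0],0],[0,[0,0,5],0],[0,[0,0,15],0],[0,[0,0,20],0],[0,[0,0,20],0]]'

```text
t: 5.45
tcp_pos: [469.9, 294.8, 73.3]
eef_rot: [0.0, 0.76, 0.649, 0.0]
wrist_force: [0.4, -0.2, 0.4]
gripper_width: 26.0
```

```bash
python3 st.py; python3 - <<'E'
from h import *
save('top','t3');save('scene','s3')
a=cv2.imread('pics/t3.png')[230:330,90:230];b=cv2.imread('pics/s3.png')[150:250,400:540]
cv2.imwrite('pics/c3.png',cv2.resize(np.hstack([a,b]),None,fx=2.8,fy=2.8,interpolation=cv2.INTER_CUBIC))
E
python3 st.py
```

```text
5.45 [469.9 294.8  73.3] psi -9.0 w 26.0 F [ 0.4 -0.2  0.4] j6 0.56
5.55 [472.1 295.8  75.3] psi -9.0 w 25.7 F [ 0.4  0.8 -0.2] j6 0.56
```

View pics/c3.png

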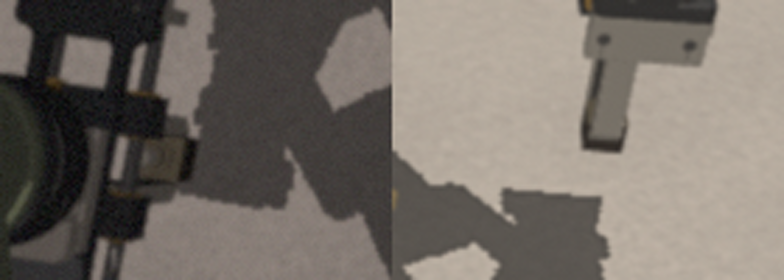

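>>> move_arm --rows '[[0,[5,-15,10],1.4],[0,[12,-30,10],2],[0,[16,-40,10],2],[0,[16,-40,0],0],[0,[16,-40,0],0]]'

```text
t: 6.18
tcp_pos: [534.8, 128.4, 101.8]
eef_rot: [0.0, 0.729, 0.685, 0.0]
wrist_force: [0.7, 0.6, -0.7]
gripper_width: 25.9
```

>>> move_arm --rows '[[0,[16,-40,0],0],[0,[16,-40,0],0],[0,[16,-40,0],0],[0,[16,-40,0],0],[0,[14,-38,0],0]]'

```text
t: 6.8
tcp_pos: [612.7, -69.7, 101.4]
eef_rot: [-0.0, 0.729, 0.684, -0.0]
wrist_force: [0.0, -0.1, -0.4]
gripper_width: 25.7
```

>>> move_arm --rows '[[0,[10,-26,0],0],[0,[6,-15,0],0],[0,[2,-4.5,0],0],[0,[0,0,-20],0],[0,[0,0,0],0]]'

```text
t: 7.42
tcp_pos: [627.8, -111.8, 78.7]
eef_rot: [-0.003, 0.729, 0.685, -0.001]
wrist_force: [-0.4, 0.1, -0.9]
gripper_width: 25.6
```

```bash
python3 st.py; python3 - <<'E'
from h import *
save('top','t4');save('scene','s4')
a=cv2.imread('pics/t4.png')[140:240,340:480];b=cv2.imread('pics/s4.png')[210:310,190:330]
cv2.imwrite('pics/c4.png',cv2.resize(np.hstack([a,b]),None,fx=2.8,fy=2.8,interpolation=cv2.INTER_CUBIC))
E
python3 st.py
```

```text
7.42 [ 627.8 -111.8   78.7] psi -3.52 w 25.6 F [-0.4  0.1 -0.9] j6 -0.25
7.53 [ 629.5 -112.5   80.7] psi -3.53 w 25.2 F [-0.1  0.1 -0.9] j6 -0.25
```

View pics/c4.png

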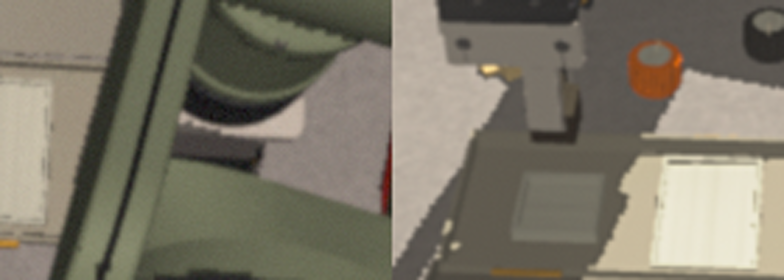

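>>> move_arm --rows '[[0,[0,0,-20],0],[0,[0,0,-20],0],[0,[0,0,-14],0],[0,[0,0,-6],0],[0,[0,0,-2],0]]'

```text
t: 8.15
tcp_pos: [630.4, -113.8, 19.3]
eef_rot: [-0.0, 0.729, 0.685, -0.0]
wrist_force: [-1.1, -0.1, -0.4]
gripper_width: 25.5
```

>>> move_arm --rows '[[0,[0,0,-1],0],[0,[0,0,-1],0],[0,[0,0,-0.5],0],[0,[0,0,0],0]]'

```text
t: 8.65
tcp_pos: [631.0, -114.0, 18.2]
eef_rot: [0.001, 0.729, 0.685, 0.0]
wrist_force: [-0.3, 0.4, 2.8]
gripper_width: 25.4
```

```bash
python3 st.py; python3 - <<'E'
from h import *
save('top','t5');save('scene','s5')
a=cv2.imread('pics/t5.png')[140:240,340:480];b=cv2.imread('pics/s5.png')[210:310,190:330]
cv2.imwrite('pics/c5.png',cv2.resize(np.hstack([a,b]),None,fx=2.8,fy=2.8,interpolation=cv2.INTER_CUBIC))
E
python3 st.py
```

```text
8.65 [ 631.  -114.    18.2] psi -3.59 w 25.4 F [-0.3  0.4  2.8] j6 -0.25
8.75 [ 631.  -114.    18.2] psi -3.6 w 25.7 F [-0.6 -0.5  2.9] j6 -0.25
```

View pics/c5.png

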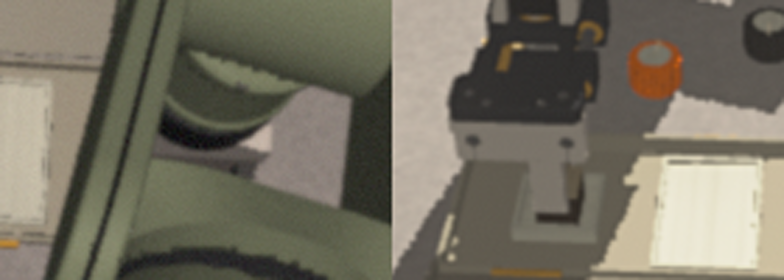

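>>> move_arm --rows '[[35,[0,0,0],0],[50,[0,0,0],0],[50,[0,0,0],0],[50,[0,0,15],0],[50,[0,0,40],0]]'

```text
t: 9.38
tcp_pos: [628.4, -113.2, 71.1]
eef_rot: [-0.002, 0.729, 0.685, -0.001]
wrist_force: [0.4, -0.4, 0.5]
gripper_width: 46.8
```

>>> move_arm --rows '[[50,[0,0,40],0],[60,[-30,20,0],0],[60,[-40,35,0],0],[60,[-40,35,0],0],[60,[-35,30,0],0]]'

```text
t: 10.0
tcp_pos: [484.5, 7.2, 113.5]
eef_rot: [0.001, 0.729, 0.685, 0.001]
wrist_force: [0.2, -0.6, -0.5]
gripper_width: 56.2
```

```bash
python3 st.py; python3 - <<'E'
from h import *
save('top','t6');save('scene','s6')
a=cv2.imread('pics/t6.png')[140:240,340:480];b=cv2.imread('pics/s6.png')[210:310,190:330]
cv2.imwrite('pics/c6.png',cv2.resize(np.hstack([a,b]),None,fx=2.8,fy=2.8,interpolation=cv2.INTER_CUBIC))
E
python3 st.py
```

```text
10.0 [484.5   7.2 113.5] psi -3.6 w 56.2 F [ 0.2 -0.6 -0.5] j6 -0.1
10.1 [481.7   8.9 112.5] psi -3.43 w 56.5 F [-0.1 -0.9 -0.5] j6 -0.1
```

View pics/c6.png

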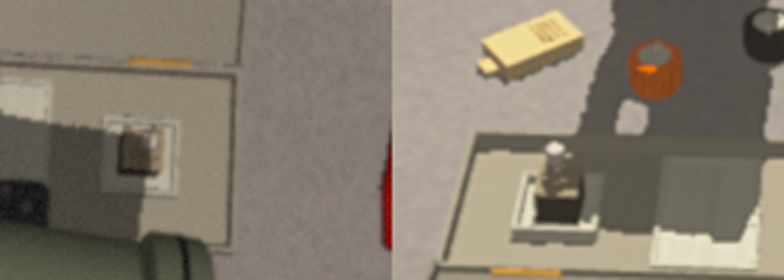

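>>> move_arm --rows '[[62,[-12,8,-10],0],[62,[-6.3,4.3,-30],0],[62,[0,0,-35],0],[62,[0,0,-20],0],[62,[0,0,-5.5],0]]'

```text
t: 10.72
tcp_pos: [466.5, 18.2, 10.4]
eef_rot: [-0.001, 0.729, 0.684, -0.001]
wrist_force: [-0.6, 0.4, 0.6]
gripper_width: 58.0
```

```bash
python3 st.py; python3 - <<'E'
from h import *
save('scene','s7')
b=cv2.imread('pics/s7.png')[160:260,260:400]
cv2.imwrite('pics/c7.png',cv2.resize(b,None,fx=4,fy=4,interpolation=cv2.INTER_CUBIC))
E
python3 st.py
```

```text
10.72 [466.5  18.2  10.4] psi -3.65 w 58.0 F [-0.6  0.4  0.6] j6 -0.08
10.78 [466.8  18.2  10.7] psi -3.65 w 58.1 F [0.5 0.6 0. ] j6 -0.08
```

View pics/c7.png

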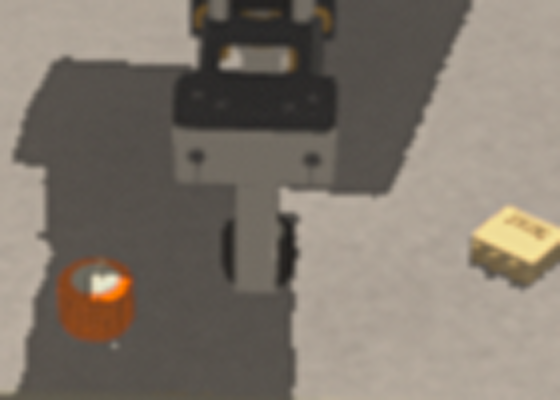

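Gripper straddles the black knob, centred; close.

>>> move_arm --rows '[[38,[0,0,0],0],[0,[0,0,0],0],[0,[0,0,0],0],[0,[0,0,0],0],[0,[0,0,0],0]]'

```text
t: 11.4
tcp_pos: [468.1, 18.3, 12.8]
eef_rot: [0.001, 0.729, 0.685, 0.0]
wrist_force: [-0.3, 0.9, 6.8]
gripper_width: 33.2
```

>>> move_arm --rows '[[0,[0,0,5],0],[0,[0,0,15],0],[0,[0,0,25],0],[0,[0,0,25],0],[0,[0,0,10],0]]'

```text
t: 12.02
tcp_pos: [468.5, 18.3, 94.1]
eef_rot: [0.001, 0.729, 0.685, 0.001]
wrist_force: [0.5, -0.5, -0.1]
gripper_width: 33.0
```

```bash
python3 st.py; python3 - <<'E'
from h import *
save('scene','s8')
b=cv2.imread('pics/s8.png')[140:240,260:400]
cv2.imwrite('pics/c8.png',cv2.resize(b,None,fx=4,fy=4,interpolation=cv2.INTER_CUBIC))
E
python3 st.py
```

```text
12.03 [468.5  18.3  94.1] psi -3.6 w 33.0 F [ 0.5 -0.5 -0.1] j6 -0.08
12.07 [468.9  18.3  94.5] psi -3.59 w 33.3 F [ 0.1 -0.7  0.2] j6 -0.08
```

View pics/c8.png

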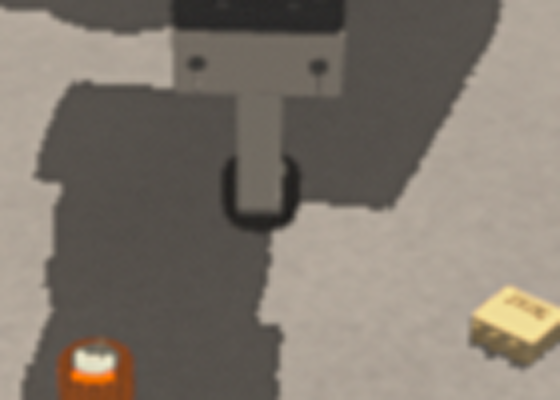

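>>> move_arm --rows '[[0,[12,3.3,5],0],[0,[25,7,0],0],[0,[30,8,0],0],[0,[30,8,0],0],[0,[30,8,0],0]]'

```text
t: 12.7
tcp_pos: [595.0, 53.4, 95.5]
eef_rot: [-0.001, 0.729, 0.685, -0.001]
wrist_force: [0.3, 0.3, -0.2]
gripper_width: 32.9
```

>>> move_arm --rows '[[0,[25,7,0],0],[0,[15,4,0],0],[0,[7.5,2,-10],0],[0,[0,0,-25],0],[0,[0,0,-20],0]]'

```text
t: 13.32
tcp_pos: [640.4, 65.9, 39.3]
eef_rot: [-0.001, 0.729, 0.685, -0.001]
wrist_force: [-0.2, 0.3, 0.6]
gripper_width: 33.1
```

>>> move_arm --rows '[[0,[0,0,-14],0],[0,[0,0,-6],0],[0,[0,0,-2],0],[0,[0,0,-1],0],[0,[0,0,0],0]]'

```text
t: 13.95
tcp_pos: [642.4, 65.8, 19.8]
eef_rot: [0.001, 0.729, 0.685, 0.001]
wrist_force: [-0.2, -0.3, 0.3]
gripper_width: 33.3
```

```bash
python3 st.py; python3 - <<'E'
from h import *
save('scene','s9')
b=cv2.imread('pics/s9.png')[220:320,280:420]
cv2.imwrite('pics/c9.png',cv2.resize(b,None,fx=4,fy=4,interpolation=cv2.INTER_CUBIC))
E
python3 st.py
```

```text
13.95 [642.4  65.8  19.8] psi -3.6 w 33.3 F [-0.2 -0.3  0.3] j6 0.03
14.0 [642.3  65.8  19.7] psi -3.6 w 33.5 F [0.2 0.6 0.2] j6 0.03
```

View pics/c9.png

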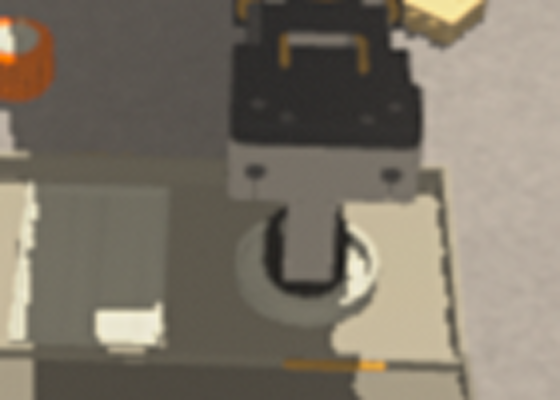

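>>> move_arm --rows '[[0,[0,0,-1],0],[0,[0,0,-1],0],[0,[0,0,0],0]]'

```text
t: 14.38
tcp_pos: [642.1, 65.8, 17.9]
eef_rot: [0.0, 0.729, 0.685, 0.0]
wrist_force: [-1.0, -0.0, 4.2]
gripper_width: 32.9
```

>>> move_arm --rows '[[42,[0,0,0],0],[54,[0,0,0],0],[54,[0,0,0],0],[54,[0,0,15],0],[54,[0,0,40],0]]'

```text
t: 15.0
tcp_pos: [639.5, 65.8, 70.5]
eef_rot: [-0.002, 0.729, 0.685, -0.002]
wrist_force: [0.9, -0.6, 0.1]
gripper_width: 50.8
```

>>> move_arm --rows '[[60,[0,0,40],0],[60,[-20,-28,0],7],[60,[-40,-50,0],7.85],[60,[-40,-50,0],8],[60,[-40,-50,0],8]]'

```text
t: 15.62
tcp_pos: [504.0, -110.1, 113.3]
eef_rot: [0.001, 0.518, 0.855, 0.0]
wrist_force: [0.7, -0.6, 0.6]
gripper_width: 56.4
```

```bash
python3 st.py; python3 - <<'E'
from h import *
save('top','t10');save('scene','s10')
a=cv2.imread('pics/t10.png')[140:240,240:380];b=cv2.imread('pics/s10.png')[220:320,280:420]
cv2.imwrite('pics/c10.png',cv2.resize(np.hstack([a,b]),None,fx=2.8,fy=2.8,interpolation=cv2.INTER_CUBIC))
E
python3 st.py
```

```text
15.62 [ 504.  -110.1  113.3] psi 27.56 w 56.4 F [ 0.7 -0.6  0.6] j6 -0.86
15.72 [ 501.6 -112.4  112.7] psi 26.99 w 56.8 F [ 0.3  0.3 -0. ] j6 -0.86
```

View pics/c10.png

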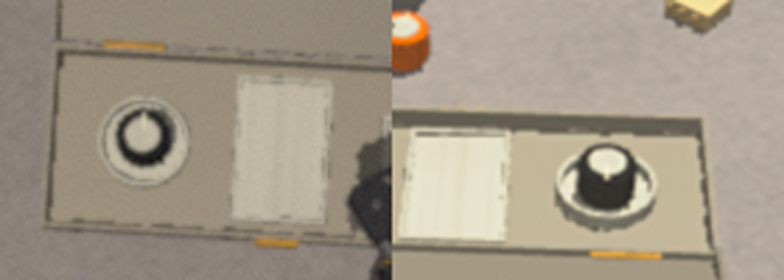

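>>> move_arm --rows '[[60,[-20,-20,-15],5],[60,[-12.9,-11.1,-35],3],[60,[0,0,-30],0],[60,[0,0,-18],0],[60,[0,0,0],0]]'

```text
t: 16.35
tcp_pos: [471.4, -138.8, 13.3]
eef_rot: [-0.001, 0.46, 0.888, 0.0]
wrist_force: [0.4, -0.2, 0.6]
gripper_width: 56.4
```

```bash
python3 st.py; python3 - <<'E'
from h import *
save('top','t11');save('scene','s11')
a=cv2.imread('pics/t11.png')[230:330,340:480];b=cv2.imread('pics/s11.png')[160:260,170:310]
cv2.imwrite('pics/c11.png',cv2.resize(np.hstack([a,b]),None,fx=2.8,fy=2.8,interpolation=cv2.INTER_CUBIC))
E
python3 st.py
```

```text
16.35 [ 471.4 -138.8   13.3] psi 35.23 w 56.4 F [ 0.4 -0.2  0.6] j6 -1.08
16.45 [ 473.  -139.7   14.9] psi 35.26 w 56.3 F [-0.3  0.2  0.1] j6 -1.08
```

View pics/c11.png

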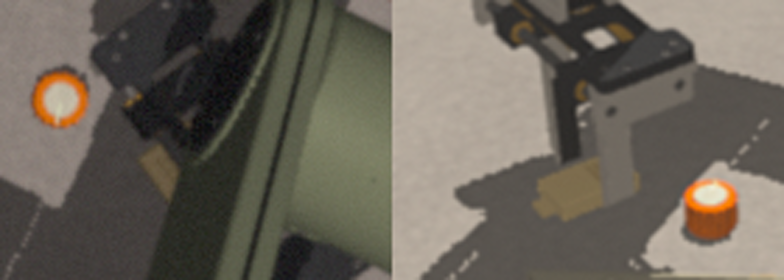

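>>> move_arm --rows '[[60,[-3.5,-3.3,0],0],[60,[0,0,0],0],[60,[0,0,0],0]]'

```text
t: 16.82
tcp_pos: [468.6, -143.3, 14.5]
eef_rot: [0.001, 0.46, 0.888, 0.0]
wrist_force: [-0.4, -0.2, 0.5]
gripper_width: 56.2
```

>>> move_arm --rows '[[60,[0,0,-4],0],[60,[0,0,-4],0],[60,[0,0,0],0],[60,[0,0,0],0]]'

```text
t: 17.32
tcp_pos: [468.1, -142.9, 5.8]
eef_rot: [-0.0, 0.46, 0.888, 0.0]
wrist_force: [0.1, -0.7, -0.8]
gripper_width: 56.8
```

>>> move_arm --rows '[[40,[0,0,0],0],[0,[0,0,0],0],[0,[0,0,0],0],[0,[0,0,0],0],[0,[0,0,0],0]]'

```text
t: 17.95
tcp_pos: [468.3, -143.1, 6.0]
eef_rot: [0.0, 0.46, 0.888, 0.0]
wrist_force: [0.0, -0.5, 1.1]
gripper_width: 35.4
```

>>> move_arm --rows '[[0,[0,0,5],0],[0,[0,0,15],0],[0,[0,0,25],0],[0,[0,0,25],0],[0,[0,0,0],0]]'

```text
t: 18.58
tcp_pos: [470.6, -144.2, 78.9]
eef_rot: [0.003, 0.46, 0.888, 0.0]
wrist_force: [0.2, -0.9, -0.5]
gripper_width: 35.3
```

```bash
python3 st.py; python3 - <<'E'
from h import *
save('top','t12');save('scene','s12')
a=cv2.imread('pics/t12.png')[230:330,340:480];b=cv2.imread('pics/s12.png')[140:240,170:310]
cv2.imwrite('pics/c12.png',cv2.resize(np.hstack([a,b]),None,fx=2.8,fy=2.8,interpolation=cv2.INTER_CUBIC))
E
python3 st.py
```

```text
18.57 [ 470.6 -144.2   78.9] psi 35.25 w 35.3 F [ 0.2 -0.9 -0.5] j6 -1.09
18.68 [ 468.2 -143.    76.2] psi 35.25 w 35.4 F [-0.5 -0.2 -0.4] j6 -1.09
```

View pics/c12.png

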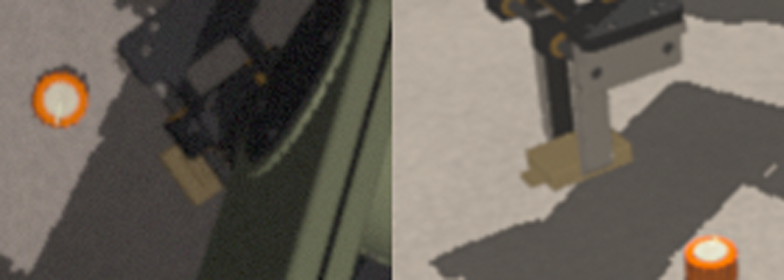

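>>> move_arm --rows '[[0,[8,6,15],4],[0,[16,12,10],7],[0,[22,16,0],7],[0,[24,17.4,0],7],[0,[24,17.5,0],7]]'

```text
t: 19.3
tcp_pos: [561.7, -73.3, 99.2]
eef_rot: [-0.002, 0.195, 0.981, 0.0]
wrist_force: [0.2, -0.2, 0.0]
gripper_width: 35.2
```

>>> move_arm --rows '[[0,[24,17.5,0],7],[0,[22,16,0],7],[0,[16,12,0],4],[0,[6.8,5,0],1.2],[0,[0,0,-15],0]]'

```text
t: 19.92
tcp_pos: [631.8, -23.7, 85.8]
eef_rot: [0.001, 0.031, 1.0, -0.0]
wrist_force: [-0.1, -0.2, -0.4]
gripper_width: 35.5
```

>>> move_arm --rows '[[0,[0,0,-25],0],[0,[0,0,-15],0],[0,[0,0,0],0],[0,[0,0,0],0]]'

```text
t: 20.42
tcp_pos: [631.4, -24.0, 46.4]
eef_rot: [0.0, 0.031, 1.0, -0.0]
wrist_force: [-0.1, -1.1, -0.4]
gripper_width: 35.3
```

```bash
python3 st.py; python3 - <<'E'
from h import *
save('top','t13');save('scene','s13')
a=cv2.imread('pics/t13.png')[140:240,270:410];b=cv2.imread('pics/s13.png')[220:320,220:360]
cv2.imwrite('pics/c13.png',cv2.resize(np.hstack([a,b]),None,fx=2.8,fy=2.8,interpolation=cv2.INTER_CUBIC))
E
python3 st.py
```

```text
20.43 [631.4 -24.   46.4] psi 86.42 w 35.3 F [-0.1 -1.1 -0.4] j6 -1.68
20.52 [631.9 -23.9  47.1] psi 86.44 w 35.3 F [0.4 1.1 0.4] j6 -1.68
```

View pics/c13.png

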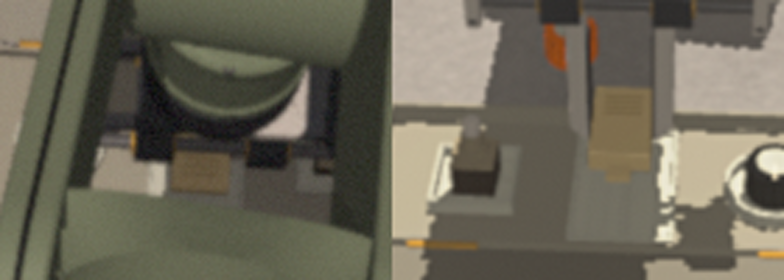

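>>> move_arm --rows '[[0,[0,0,-15],0],[0,[0,0,-12],0],[0,[0,0,-5],0],[0,[0,0,-1.5],0],[0,[0,0,0],0]]'

```text
t: 21.15
tcp_pos: [631.3, -23.6, 12.4]
eef_rot: [0.0, 0.031, 1.0, -0.0]
wrist_force: [0.3, -0.8, -0.5]
gripper_width: 35.7
```

>>> move_arm --rows '[[0,[0,0,-1],0],[0,[0,0,-0.8],0],[0,[0,0,0],0]]'

```text
t: 21.52
tcp_pos: [631.6, -23.7, 12.1]
eef_rot: [0.0, 0.031, 1.0, -0.0]
wrist_force: [-1.6, 0.4, 7.1]
gripper_width: 35.3
```

>>> move_arm --rows '[[42,[0,0,0],0],[52,[0,0,0.5],0],[52,[0,0,0],0],[52,[0,0,15],0],[52,[0,0,40],0]]'

```text
t: 22.15
tcp_pos: [628.8, -23.3, 64.8]
eef_rot: [-0.003, 0.031, 1.0, 0.0]
wrist_force: [-0.4, -0.9, -0.2]
gripper_width: 49.3
```

>>> move_arm --rows '[[52,[0,0,40],0],[52,[-40,-20,30],0],[52,[-50,-40,30],0],[52,[-50,-50,0],0],[52,[-50,-50,0],0]]'

```text
t: 22.78
tcp_pos: [457.8, -168.7, 164.6]
eef_rot: [0.002, 0.03, 1.0, -0.001]
wrist_force: [0.8, -1.1, -0.4]
gripper_width: 48.8
```

>>> move_arm --rows '[[52,[-20,-60,0],0],[52,[0,-60,0],0],[52,[0,-60,0],0],[52,[0,0,0],0]]'

```text
t: 23.28
tcp_pos: [438.4, -351.0, 163.9]
eef_rot: [0.001, 0.033, 0.999, -0.001]
wrist_force: [0.6, -0.3, 0.3]
gripper_width: 49.1
```

```bash
python3 st.py; python3 - <<'E'
from h import *
save('top','t14');save('scene','s14')
a=cv2.imread('pics/t14.png')[140:240,250:440];b=cv2.imread('pics/s14.png')[250:350,200:390]
cv2.imwrite('pics/c14.png',cv2.resize(np.vstack([a,b]),None,fx=3,fy=3,interpolation=cv2.INTER_CUBIC))
E
python3 st.py
```

```text
23.27 [ 438.4 -351.   163.9] psi 86.16 w 49.1 F [ 0.6 -0.3  0.3] j6 -2.33
23.38 [ 438.5 -346.9  163.1] psi 86.37 w 48.8 F [-0.4  0.6  0.8] j6 -2.33
```

View pics/c14.png

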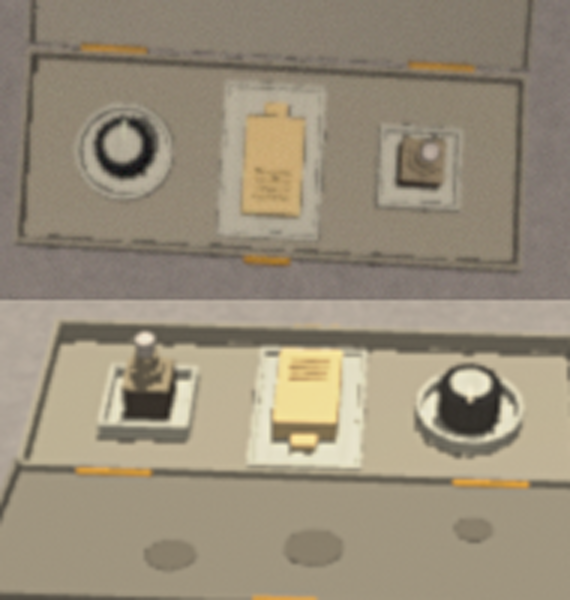

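View pics/t14.png

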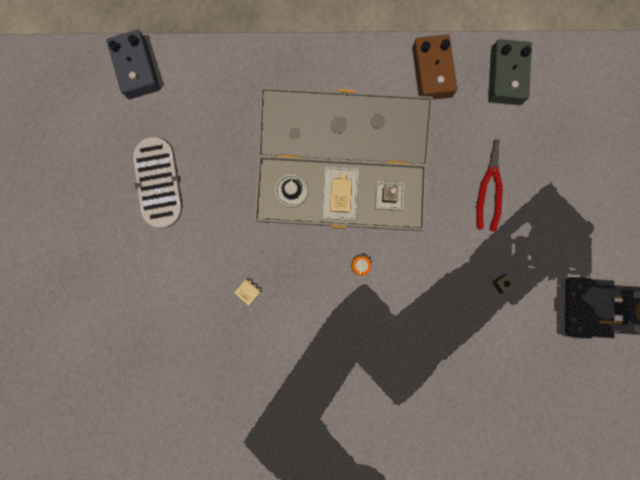

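The last pictures show the knob in the dish (px 291,189), the door ribs up in the tray (341,195) and the switch upright in the cup (390,192). The bystanders have not moved.

```bash
python3 -c "
from h import *
print(env.sign_off())"; python3 st.py
```

```text
the job is handed in; nothing more can be done
None
the job is handed in; nothing more can be done
```

The job is done and handed in at about 23.4 s, well under the 83 s limit. I packed the parts in the order asked, and lowered each one until it touched the floor of its holder before letting go:
- **Footswitch:** the complete one stands upright in the square cup.
- **Knob:** the black one sits flat side down in the round dish.
- **Battery door:** the whole one lies ribbed side up and lengthwise in the long tray, with its tab toward the lid.

**Last checks:** the final pictures from both cameras show all three parts seated inside their holders. The final top picture shows the sheared footswitch, half door, orange knob, pliers and rocker plate where they started. The highest wrist force I read was about 7 N, when a part touched down, and the gripper was clear of everything at hand-in.

**One disagreement:** on the way to the door, the arm stopped about 5 mm short of the position I commanded. I corrected that before closing the gripper. Otherwise, readings taken right after a move differed from the command by only a few millimetres.

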